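# Fetch the biggest dipper from the hook stand

## Task

Lift the dipper with the biggest cup up and off its peg on the hook stand, carry it to the shallow dark steel pan and set it down (not dropped) so that it stands upright on its foot inside the pan, then let go. Leave the two smaller dippers hanging on their pegs.

Things in the scene. Friction and masses are not known exactly. Their poses are not given: they have to be found in the camera images.
- large_center (a point): Largest dipper: round cup 80 wide, 65 high, on an upright flat strip handle; 200 tall, about 0.24 kg. Point: on the cup's axis, 100 above its flat foot; z up. Strip 16 wide (x), 5 thick (y), its middle at y=+42, upright up to z=+79: grip it from above, closing along x, at z=+68. Its top bends to -y into a hook (ridge z=+100, opening down) over a peg along x at y=+11. Raised 35 it is free. All mm.
- medium_center (a point): Middle dipper, stays hanging: as the largest, but cup 56 wide, 50 high, strip at y=+30. Point likewise 100 mm above the foot. All three hang on one stand, 110 mm apart, in any order. Its pegs (10 mm round, 265 mm above the table) point to the robot side, -x of the dippers; their tips turn up 12 mm, 36 mm in front of the strips; a cross bar is 85 mm behind, 250 mm up.
- small_center (a point): Smallest dipper, stays hanging: as the largest, but cup 40 mm wide, 40 mm high, strip at y=+22 mm. Point likewise on the cup's axis, 100 mm above the foot.
- pan_in (a point): Shallow rectangular dark steel pan on the table, 325 mm along its x, 176 mm along its y, 22 mm high, walls 4 mm thick, empty, loose, about 0.8 kg. This point is the centre of its inner floor (4 mm above the table), z up.
There are look-alikes about, which are no part of the job. Leave any blue or red look-alike of the part that bears large_center alone.

How it is judged:
By the outcome, as a careful person would: the job done as asked, in the order asked, and still so for the second after the job is handed in, with the robot touching nothing.
It also fails if it takes over 42 s, if anything falls off the work surface, if the arm or the gripper's body presses on something with over 40 N, if the wrist force passes 120 N, or if a joint passes its speed limit or range.

## Robot

A 6-joint arm with a two-finger parallel gripper is mounted at the origin on the work surface. World frame = base frame: x ahead of the robot, y to its left, z up, the work surface at z = 0. Lengths are in m, angles in rad, forces in N, time in s.
With the tool pointing down it reaches from about 0.35 to 0.775 m from the base axis. Payload 5.5 kg.
Tool frame: the origin (TCP) lies on the centre line of the jaws, within the pads' length; the fingertips stand 19 mm ahead of it and the grasp point (between the pads) is the TCP; z points along the fingers, y is the line along which they close (so a half turn about z gives the same grasp; the last joint's range is limited). The gripper opens to 85 mm and grips with 20 to 120 N. Pads are 22 mm wide; open, the fingers measure 114 mm over their backs; the gripper's body (76 mm by 85 mm) begins 54 mm behind the grasp point. The pads swing forward as they close: fully open they stand 13 mm farther back than shut.
Start: joints at [-1.247, 0.313, 0.046, 1.304, 0, 1.431], TCP at [0.257, -0.514, 0.25] pointing down, gripper open.
Joint ranges: [-2.76, 2.76], [-0.86, 1.69], [-1.03, 1.26], [-2.2, 2.34], [-1.47, 1.5], [-3.14, 3.14]. Speed limits (rad/s): [2.57, 2.57, 3.14, 3.14, 3.14, 3.14].

## Interface

Orientations are given as a unit quaternion [w, x, y, z].
In Python, from plant import bot, inverse_kinematics, optics, ticket gives the robot as it stands. The module is installed in compiled form; this text tells all that it offers. Calls block until the motion is done:
- bot.goto(position, orientation): joint-space move of the TCP to a pose.
- bot.movel(position, v=0.15, ori=None): straight line of the TCP; ori=None keeps the orientation; v is the mean speed in m/s.
- bot.set_joints(angles): joint-space move.
- bot.grip(opening, grip_force=None): finger opening in m; grip_force is the grip in N (None keeps the last); returns when the fingers have stopped.
- bot.hold(seconds).
- inverse_kinematics(position, orientation): joint angles nearest the present ones, or None.
- bot.state(): the state.
- optics.capture(name): name is "scene" or "side" or "wrist"; returns the picture (420x560x3 uint8, red, green, blue); there is no depth.
- optics.get_calibration(name): a dict with "K" (3x3 intrinsics, pixels), "rvec" (rotation vector, rad) and "tvec" (3), from world to camera coordinates, as OpenCV has them. Camera axes: x right, y down, z forward; pixel columns grow to the right and rows downward; lengths in m; the calibration is good to about 2 mm. A picture is of the moment at which its call begins: read the wrist's pose just before it. get_calibration takes no time and is no camera call; for the wrist camera it gives the pose at the moment of the call.
A pose or a line that the arm cannot do raises bot.Unreachable and nothing moves.
- ticket.job_done(): hands the job in; it is judged then, once.
The state is a dict: "clock": time; "q": joint angles; "qvel": joint speeds; "joint_efforts": joint torques, N m; "tool_pos": TCP position; "orientation": TCP orientation; "force": force on the tool from outside, world axes, zero at the start; "ft_torque": the same for the moment, N m; "gripper_width": finger opening in m; "grasp_force": force on a finger pad.
Only numpy, scipy, OpenCV 4.12 (cv2) and the standard library are available. Lean on these libraries where they do the work, as an engineer would, in place of code of your own. Each camera call takes 0.05 s, during which the arm holds its last target. There are 200 camera calls.

## Working session

There is one attempt and no reset: what is moved stays moved. The work goes in short steps, each a Python script; the robot and the scene stay as the last script left them, time stands still between calls to the robot, and variables do not carry over. Pictures are saved under pics/ and viewed, at most 10 in all, crops included, and the job is handed in when it is done.

```bash
mkdir -p pics; cat > h.py <<'E'
import numpy as np, cv2
from plant import bot, inverse_kinematics, optics, ticket
def cal(n):
    c=optics.get_calibration(n); R=cv2.Rodrigues(np.array(c["rvec"],float))[0]
    return np.array(c["K"]),R,np.array(c["tvec"],float).ravel()
def ray(c,p):
    K,R,t=c; d=R.T@np.linalg.solve(K,[p[0],p[1],1.]); return -R.T@t,d/np.linalg.norm(d)
def plane(c,p,z):
    o,d=ray(c,p); return o+d*(z-o[2])/d[2]
def tri(c1,p1,c2,p2):
    o,d=ray(c1,p1);a,b=ray(c2,p2)
    s=np.linalg.lstsq(np.c_[d,-b],a-o,rcond=None)[0]; x,y=o+d*s[0],a+b*s[1]
    return (x+y)/2,np.linalg.norm(x-y)
def proj(c,X):
    K,R,t=c; v=K@(R@np.array(X,float)+t); return v[:2]/v[2]
E
python3 - <<'E'
from h import *
for n in("scene","side"):
    im=optics.capture(n); cv2.imwrite(f"pics/{n}0.png",im[:,:,::-1])
    c=cal(n); print(n,-c[1].T@c[2],c[1][2])
E
```

```text
scene [ 1.12130603 -0.85329176  0.85208162] [-0.44622921  0.67046616 -0.59275173]
side [ 0.38921809 -0.70657995  0.68259564] [ 0.23896337  0.75034597 -0.61634198]
```

View pics/scene0.png

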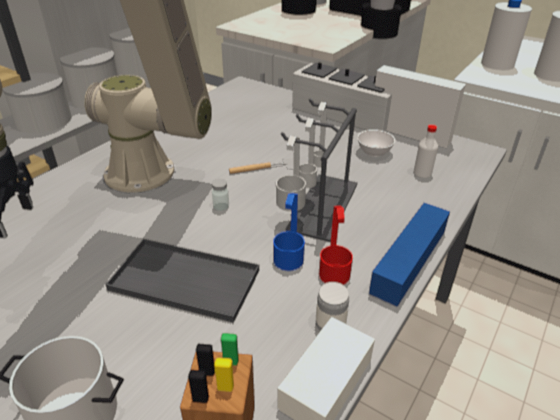

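View pics/side0.png

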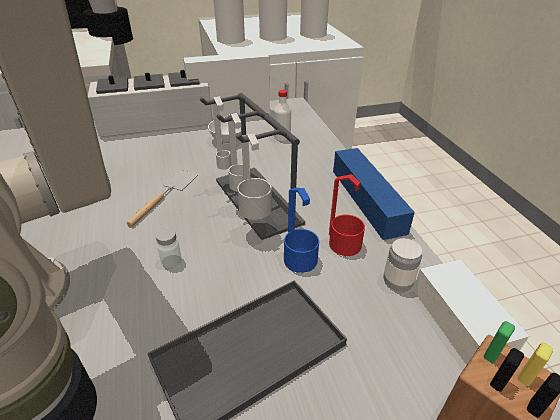

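Scene and side views: the steel dippers on the stand have cups at scene about (291,190), (308,177) and (318,~165, hidden). In the side view they are at (255,198), (238,175) and (222,158). The blue (288,248) and red (336,262) dippers stand on the table, and the bowl (376,145) and pot (60,385) are unrelated. The candidate is the front steel dipper at scene (291,190), side (255,198). Checking it in a close crop.

```bash
python3 - <<'E'
import cv2,numpy as np
a=cv2.imread("pics/scene0.png")[90:240,260:360];b=cv2.imread("pics/side0.png")[90:240,195:310]
z=lambda i:cv2.resize(i,None,fx=3.7,fy=3.7,interpolation=cv2.INTER_CUBIC)
cv2.imwrite("pics/crop.png",np.hstack([z(a),z(b)]))
E
```

```text
(no output)
```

View pics/crop.png

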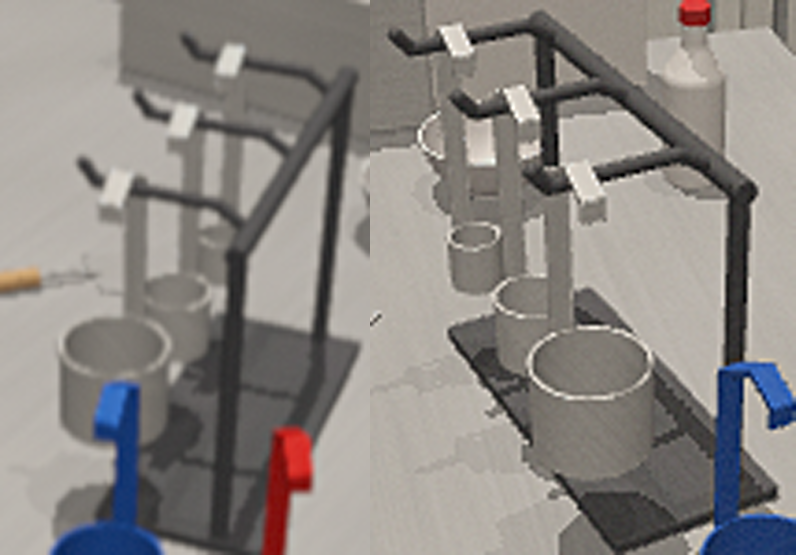

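The front steel dipper has the largest cup, so it is the right one. Next I measure it roughly and mask the pan.

```bash
python3 - <<'E'
from h import *
S,D=cal("scene"),cal("side")
s=lambda x,y:(260+x/3.7-.4,90+y/3.7-.4); d=lambda x,y:(195+(x-370)/3.7-.4,90+y/3.7-.4)
np.set_printoptions(precision=4,suppress=True)
for n,a,b in [("rimL",(115,347),(590,363)),("rimM",(180,293),(527,298)),("tipL",(84,163),(533,178)),("tipM",(138,97),(458,98)),("tipS",(185,40),(393,35)),
 ("hookL",(122,178),(580,170)),("hookM",(184,110),(516,93)),("hookS",(231,50),(452,30)),("barEnd",(238,252),(745,190)),("barfar",(348,76),(540,18))]:
    print(n,*tri(S,s(*a),D,d(*b)))
print("rimL plane .14",plane(S,s(115,347),.14),plane(D,d(590,363),.14))
im=cv2.imread("pics/scene0.png"); h=im.max(2).astype(int)
m=((h<75)).astype(np.uint8); m[:235]=0;m[320:]=0;m[:,:100]=0;m[:,268:]=0
m=cv2.morphologyEx(m,cv2.MORPH_CLOSE,np.ones((5,5)))
c=max(cv2.findContours(m,0,1)[0],key=cv2.contourArea)
q=cv2.approxPolyDP(cv2.convexHull(c),6,True)[:,0]; print(cv2.contourArea(c),q.tolist())
P=np.array([plane(S,p,.022)[:2] for p in cv2.convexHull(c)[:,0]]);print(cv2.minAreaRect((P*1000).astype(np.float32)))
print([plane(S,p,.022)[:2].round(3).tolist() for p in q],S[0][0,0])
print(bot.state()["orientation"],-cal("wrist")[1].T@cal("wrist")[2],cal("wrist")[1][2],cal("wrist")[0][0,0])
E
```

```text
rimL [0.5517 0.0461 0.1428] 0.004196757123351885
rimM [0.5346 0.1645 0.1212] 0.004614882037817318
tipL [0.5228 0.0465 0.2784] 0.0002954087182974287
tipM [0.4986 0.1526 0.2803] 0.004383758806092681
tipS [0.4733 0.2594 0.2795] 0.006263086454322558
hookL [0.5513 0.0502 0.2759] 0.003381637273498548
hookM [0.5352 0.156  0.2783] 0.0031256811630326503
hookS [0.5126 0.2613 0.2793] 0.003607397667678459
barEnd [0.6481 0.0395 0.2557] 0.0015981466187854625
barfar [0.5844 0.3195 0.2562] 0.005934186153994027
rimL plane .14 [0.551  0.0463 0.14  ] [0.5529 0.0537 0.14  ]
7394.0 [[107, 285], [142, 240], [258, 267], [234, 319]]
((464.06048583984375, -287.2392578125), (327.99627685546875, 186.84771728515625), 16.702335357666016)
[[0.336, -0.41], [0.282, -0.25], [0.592, -0.16], [0.646, -0.321]] 485.29080278745244
[-0.0008  0.9732  0.2298 -0.0001] [ 0.328  -0.4786  0.372 ] [-0.2792 -0.1367 -0.9505] 295.39250449489947
```

```bash
cat >> h.py <<'E'
def quat(a): return [0,np.cos(a/2),np.sin(a/2),0]   # tool down, tool x at world angle a
YAW=np.radians(13.)
def loc(x,y,yaw=YAW): return np.array([x*np.cos(yaw)-y*np.sin(yaw),x*np.sin(yaw)+y*np.cos(yaw)])
E
python3 - <<'E'
from h import *
np.set_printoptions(precision=3,suppress=True)
p=np.array([.547,.088])
for sg in(1,-1):
    a=YAW+sg*np.pi/2
    for z in(.243,.36,.42): print(sg,z,inverse_kinematics([*p,z],quat(a)))
    print(inverse_kinematics([.46,-.24,.17],quat(a)),inverse_kinematics([.46,-.24,.42],quat(a)))
S,D=cal("scene"),cal("side")
print("bluetop",tri(S,(292,200),D,(300,195))[0])
s=bot.state();bot.movel([*s["tool_pos"][:2],.4]) if inverse_kinematics([*s["tool_pos"][:2],.4],s["orientation"]) is not None else print("no")
print(bot.state()["clock"])
E
```

```text
1 0.243 [ 0.015  0.274 -0.025  1.272  0.     1.359]
1 0.36 [0.015 0.269 0.252 1.554 0.    1.359]
1 0.42 [0.015 0.295 0.435 1.711 0.    1.359]
[-0.636  0.244 -0.248  1.078  0.     0.708] [-0.636  0.218  0.333  1.686  0.     0.708]
-1 0.243 [ 0.015  0.274 -0.025  1.272  0.    -1.783]
-1 0.36 [ 0.015  0.269  0.252  1.554  0.    -1.783]
-1 0.42 [ 0.015  0.295  0.435  1.711  0.    -1.783]
[-0.636  0.244 -0.248  1.078  0.    -2.433] [-0.636  0.218  0.333  1.686  0.    -2.433]
bluetop [ 0.626 -0.063  0.184]
1.25
```

```bash
python3 - <<'E'
from h import *
a=YAW+np.pi/2
bot.goto([.547,.088,.38],quat(a)); bot.hold(.2)
c=cal("wrist"); im=optics.capture("wrist"); np.savez("w.npz",K=c[0],R=c[1],t=c[2])
im=im[:,:,::-1].copy(); cv2.imwrite("pics/w0.png",im)
for X in([.547,.088,.265],[.5425,.0909,.275],[.5509,.0848,.275]): print(proj(c,X))
print(bot.state()["clock"],bot.state()["tool_pos"])
E
```

```text
[281.37898014 213.13656369]
[276.79216412 212.53088815]
[285.15736842 221.61432841]
3.875 [0.54711362 0.08744063 0.37997185]
```

View pics/w0.png

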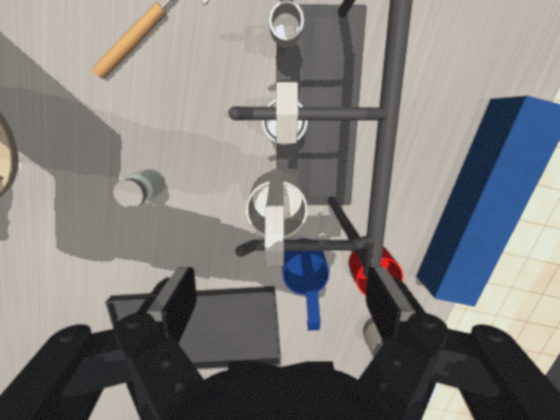

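The wrist view shows the large dipper's hook as a bright bar at columns 265–285, rows 207–265, with the strip at its top end, around (275,208). The medium hook is at (287,112), and the pegs are nearly horizontal in the image.

```bash
python3 - <<'E'
from h import *
np.set_printoptions(precision=4,suppress=True)
w=np.load("w.npz");c=(w["K"],w["R"],w["t"])
im=cv2.imread("pics/w0.png"); 
for (y0,y1,x0,x1) in((200,272,258,292),(76,148,270,304)):
    g=im[y0:y1,x0:x1].min(2); 
    for r in range(2,y1-y0,6): 
        k=np.where(g[r]>165)[0]; print(y0+r,(x0+k.min(),x0+k.max(),len(k)) if len(k) else None,end=" ")
    print()
for p in[(275,207),(275,240),(287,82),(287,143)]: print(p,plane(c,p,.275))
print("tip/bar",plane(c,(240,248),.28),plane(c,(365,243),.265), plane(c,(235,113),.28),plane(c,(385,114),.265))
cv2.imwrite("pics/w1.png",cv2.resize(im[180:280,215:325],None,fx=5,fy=5,interpolation=cv2.INTER_CUBIC))
E
```

```text
202 (np.int64(258), np.int64(291), 13) 208 (np.int64(258), np.int64(291), 30) 214 (np.int64(260), np.int64(291), 26) 220 (np.int64(266), np.int64(282), 17) 226 (np.int64(266), np.int64(282), 17) 232 (np.int64(265), np.int64(282), 18) 238 (np.int64(265), np.int64(283), 19) 244 (np.int64(265), np.int64(273), 9) 250 None 256 None 262 None 268 None 
78 (np.int64(270), np.int64(274), 5) 84 (np.int64(277), np.int64(296), 20) 90 (np.int64(276), np.int64(296), 21) 96 (np.int64(270), np.int64(296), 27) 102 (np.int64(270), np.int64(298), 28) 108 (np.int64(277), np.int64(297), 21) 114 (np.int64(277), np.int64(296), 20) 120 (np.int64(271), np.int64(296), 26) 126 (np.int64(270), np.int64(300), 31) 132 (np.int64(270), np.int64(303), 30) 138 (np.int64(270), np.int64(299), 27) 144 (np.int64(270), np.int64(271), 2) 
(275, 207) [0.5401 0.0952 0.275 ]
(275, 240) [0.5464 0.067  0.275 ]
(287, 82) [0.5281 0.1875 0.275 ]
(287, 143) [0.5378 0.1464 0.275 ]
tip/bar [0.5194 0.0556 0.28  ] [0.6245 0.0776 0.265 ] [0.4966 0.1589 0.28  ] [0.6061 0.1834 0.265 ]
```

View pics/w1.png

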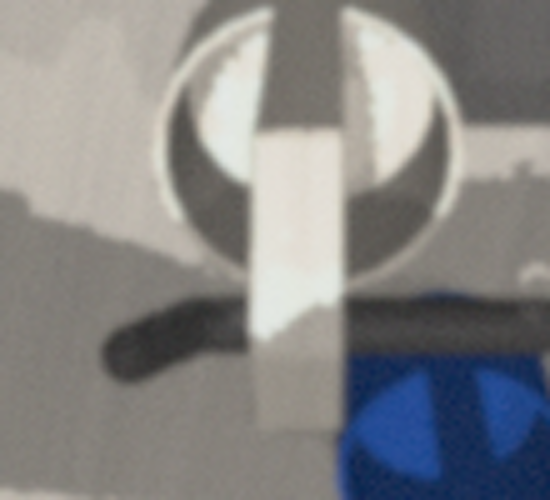

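The strip is at about (0.541, 0.092) and the yaw at 12.6°. The wrist view, the peg line + 31 mm and the stereo estimate all agree. Grasping now.

```bash
python3 - <<'E'
from h import *
np.set_printoptions(precision=4,suppress=True)
a=np.radians(12.6)+np.pi/2; p=[.541,.092]
bot.grip(.06)
bot.movel([*p,.34],v=.2,ori=quat(a)); bot.movel([*p,.244],v=.12); f0=bot.state()["force"];print(f0)
bot.grip(0.0,80); s=bot.state(); print(s["gripper_width"],s["grasp_force"],s["force"],s["tool_pos"])
if .012<s["gripper_width"]<.02:
    bot.movel([*p,.264],v=.05); s=bot.state(); print(s["force"],s["gripper_width"],s["clock"])
    for n in("scene","side"): cv2.imwrite(f"pics/{n}1.png",optics.capture(n)[:,:,::-1])
    A=cv2.imread("pics/scene1.png")[80:240,240:360];B=cv2.imread("pics/side1.png")[80:240,190:310]
    cv2.imwrite("pics/c1.png",cv2.resize(np.hstack([A,B]),None,fx=3.3,fy=3.3))
E
```

```text
[ 0.6431  0.0508 -0.4035]
0.014457782796513568 77.85067074000835 [-1.0059 -0.2216  3.1303] [0.5411 0.092  0.2446]
[ 0.0184 -0.0034 -3.0542] 0.014697380624653016 6.5833
```

View pics/c1.png

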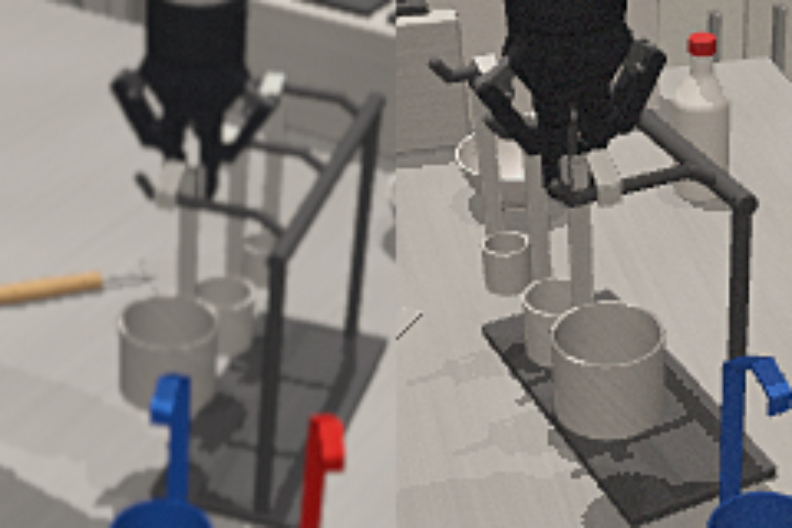

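The dipper is held and has risen with the gripper (3 N, cup at crop (165,350)), and it is upright. The others are still hanging. I lift it clear and carry it over the pan.

```bash
python3 - <<'E'
from h import *
p=[.541,.092]; y=np.radians(16.5); a=y+np.pi/2
t=np.array([.4626,-.2825])+loc(0,.042,y)
bot.movel([*p,.32],v=.08); print(bot.state()["force"])
bot.movel([*p,.42],v=.2)
bot.movel([*t,.42],v=.2,ori=quat(a)); bot.movel([*t,.24],v=.15); bot.hold(.3)
s=bot.state(); print(t,s["force"],s["gripper_width"],s["tool_pos"],s["clock"])
im=[optics.capture(n)[:,:,::-1] for n in("scene","side")]
cv2.imwrite("pics/scene2.png",im[0]);cv2.imwrite("pics/side2.png",im[1])
cv2.imwrite("pics/c2.png",cv2.resize(np.hstack([im[0][90:330,90:350],im[1][90:410,140:400][60:300]]),None,fx=1.53,fy=1.53))
E
```

```text
[-0.36971792  0.22660826 -2.35275772]
[ 0.45067136 -0.24222957] [ 0.14282451 -0.09413151 -0.31374495] -0.00034918821260389755 [ 0.45085228 -0.24238662  0.24040109] 11.7167
```

View pics/c2.png

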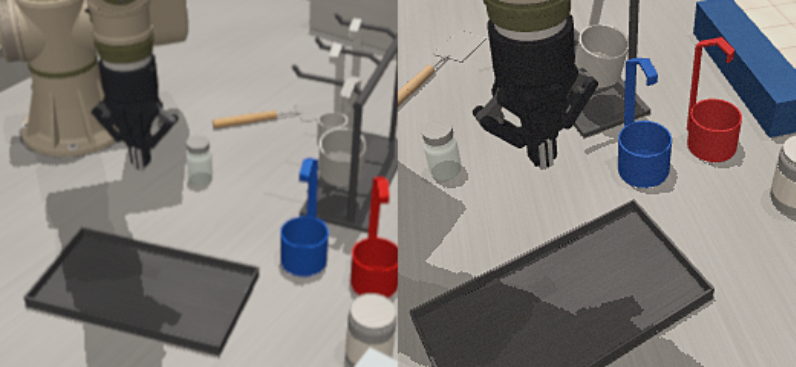

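The dipper slipped out. It seems to hang on the stand again, farther along the peg. I look closely.

```bash
python3 - <<'E'
from h import *
bot.movel([.451,-.242,.40],v=.25); bot.grip(.06)
bot.goto([.52,.092,.40],quat(np.radians(12.6)+np.pi/2)); bot.hold(.1)
c=cal("wrist"); im=optics.capture("wrist")[:,:,::-1]; np.savez("w.npz",K=c[0],R=c[1],t=c[2]); cv2.imwrite("pics/w2.png",im)
print(bot.state()["clock"])
z=lambda i:cv2.resize(i,(266,300),interpolation=cv2.INTER_CUBIC)
A=cv2.imread("pics/scene2.png")[90:240,250:383];B=cv2.imread("pics/side2.png")[90:240,190:323]
cv2.imwrite("pics/c3.png",cv2.resize(np.hstack([z(A),z(B),z(im[130:280,210:343])]),None,fx=1,fy=1))
E
```

```text
14.6417
```

View pics/c3.png

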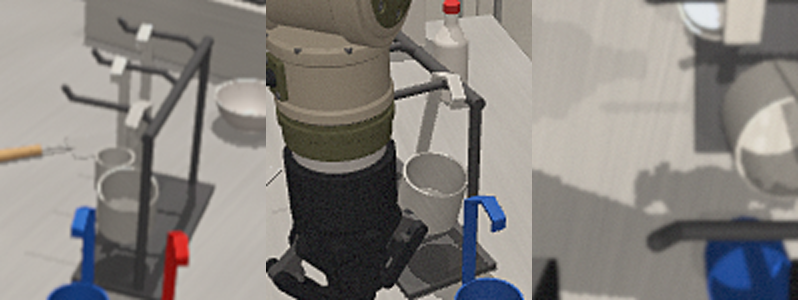

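```bash
python3 - <<'E'
from h import *
bot.movel([.56,.05,.42],v=.25); bot.hold(.2)
c=cal("wrist"); im=optics.capture("wrist")[:,:,::-1]; np.savez("w.npz",K=c[0],R=c[1],t=c[2]); cv2.imwrite("pics/w3.png",im)
A=optics.capture("scene")[:,:,::-1];B=optics.capture("side")[:,:,::-1];cv2.imwrite("pics/scene3.png",A);cv2.imwrite("pics/side3.png",B)
z=lambda i,w,h:cv2.resize(i,(w,h),interpolation=cv2.INTER_CUBIC)
cv2.imwrite("pics/c4.png",np.vstack([np.hstack([z(A[95:225,275:375],231,300),z(B[85:215,205:325],277,300)]),z(im[150:300,210:464],508,300)]))
print(bot.state()["clock"],bot.state()["force"])
E
```

```text
15.3833 [ 0.16654984 -0.25933371  0.02732114]
```

View pics/c4.png

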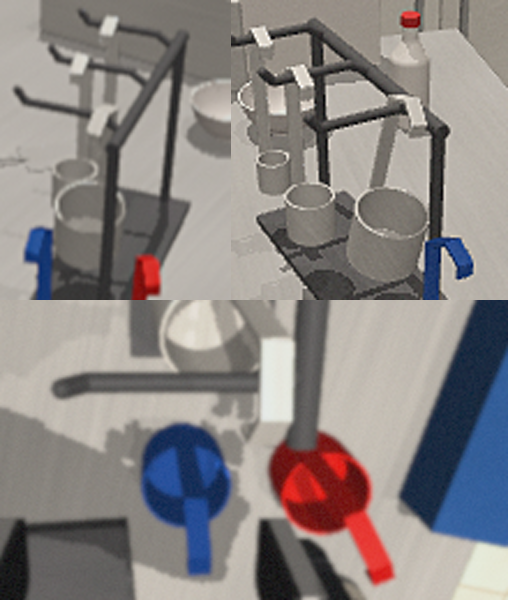

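The dipper is on its peg but slid to the bar end, and it leans: the hook is at wrist pixel (348,190) and the cup at scene (314,184). The cause is that the cup sits under its own peg, so my 176 mm straight lift drove the cup into it. Fix: regrip, lift about 55 mm, move out along −x past the peg tip, and only then go higher. First I measure the hook and its lean.

```bash
python3 - <<'E'
from h import *
np.set_printoptions(precision=4,suppress=True)
S,D=cal("scene"),cal("side");w=np.load("w.npz");W=(w["K"],w["R"],w["t"])
s=lambda x,y:(275+x/2.31-.3,95+y/2.308-.3); d=lambda x,y:(205+(x-231)/2.308-.3,85+y/2.308-.3); wr=lambda x,y:(210+x/2-.2,150+(y-300)/2-.2)
T=lambda n,r:print(n,*r)
T("hooktop scene-side",tri(S,s(104,115),D,d(405,104)))
T("hooktop scene-wrist",tri(S,s(104,115),W,wr(278,380)))
T("hooktop side-wrist",tri(D,d(405,104),W,wr(278,380)))
T("rim",tri(S,s(89,203),D,d(391,214)))
T("strip mid",tri(S,s(97,165),D,d(381,160)))
for n,p in(("strip end",(277,339)),("lip end",(277,420)),("left",(262,380)),("right",(293,380))): print(n,plane(W,wr(*p),.27))
print("bar left",plane(W,wr(296,380),.255),"peg at",plane(W,wr(250,382),.26),plane(W,wr(70,385),.275))
E
```

```text
hooktop scene-side [0.62   0.0664 0.2718] 0.004400299611450718
hooktop scene-wrist [0.6181 0.0743 0.2654] 0.004877721778357345
hooktop side-wrist [0.6208 0.0759 0.2689] 0.0030277845847887144
rim [0.6058 0.0692 0.15  ] 0.0009621278746349518
strip mid [0.6029 0.0901 0.1958] 0.011574305633046893
strip end [0.6128 0.0951 0.27  ]
lip end [0.6242 0.0572 0.27  ]
left [0.6115 0.0748 0.27  ]
right [0.6258 0.078  0.27  ]
bar left [0.6319 0.0756 0.255 ] peg at [0.6086 0.0706 0.26  ] [0.5236 0.0538 0.275 ]
```

The hook top is at (0.619, 0.075, 0.27), tilted about 8° and next to the bar. I grip the ridge high, above the bar, and drag it back along the peg. Then I release, let it hang straight and look again.

```bash
python3 - <<'E'
from h import *
np.set_printoptions(precision=4,suppress=True)
a=np.radians(14)+np.pi/2
st=lambda n:(lambda s:print(n,s["tool_pos"],s["force"],round(s["gripper_width"],4),round(s["clock"],2)))(bot.state())
bot.grip(.036)
bot.movel([.6135,.0925,.32],v=.25,ori=quat(a)); bot.movel([.6135,.0925,.280],v=.1); st("down")
bot.grip(0,60); st("grip")
if bot.state()["gripper_width"]>.008:
    bot.movel([.6135,.0925,.295],v=.08); st("up")
    bot.movel([.543,.090,.297],v=.15); st("drag")
    bot.movel([.543,.090,.286],v=.08); st("low"); bot.grip(.045)
else: bot.grip(.036)
bot.movel([.543,.07,.36],v=.3); bot.hold(.1)
for n in("scene","side","wrist"): cv2.imwrite(f"pics/{n}4.png",optics.capture(n)[:,:,::-1])
c=cal("wrist");np.savez("w.npz",K=c[0],R=c[1],t=c[2]); st("end")
i=cv2.imread("pics/wrist4.png"); b=cv2.inRange(i,(150,150,150),(255,255,255))[150:330,200:400]
for r in range(0,180,6):
    print(150+r,[(200+int(x[0]),200+int(x[-1])) for x in np.split(k:=np.where(b[r])[0],np.where(np.diff(k)>1)[0]+1) if 10<len(x)<40],end=" ")
E
```

```text
File "<stdin>", line 18
SyntaxError: assignment expression cannot be used in a comprehension iterable expression
```

```bash
cat >> h.py <<'E'
np.set_printoptions(precision=4,suppress=True)
def st(n):
    s=bot.state(); print(n,s["tool_pos"],s["force"],round(s["gripper_width"],4),round(s["clock"],2))
E
python3 - <<'E'
from h import *
a=np.radians(14)+np.pi/2
bot.grip(.036)
bot.movel([.6135,.0925,.32],v=.25,ori=quat(a)); bot.movel([.6135,.0925,.280],v=.1); st("down")
bot.grip(0,60); st("grip")
if bot.state()["gripper_width"]>.008:
    bot.movel([.6135,.0925,.295],v=.08); st("up")
    bot.movel([.543,.090,.297],v=.15); st("drag")
    bot.movel([.543,.090,.286],v=.08); st("low")
E
```

```text
down [0.6136 0.0922 0.2813] [-0.6103  0.5168  0.0221] 0.0363 16.93
grip [0.6142 0.0927 0.2813] [1.1617 1.5594 4.5289] 0.0133 17.26
up [0.6136 0.0924 0.2949] [ 0.4342 -0.396  -2.4538] 0.013 17.6
drag [0.5436 0.09   0.297 ] [-0.964  -0.3555 -1.6842] 0.0132 18.22
low [0.5432 0.0899 0.2849] [-1.4976 -0.4035 -1.7472] 0.0135 18.5
```

```bash
python3 - <<'E'
from h import *
for z in (.282,.279,.276,.273):
    bot.movel([.5432,.09,z],v=.06); st("lower")
    if bot.state()["force"][2]>-.5: break
bot.grip(.05); bot.hold(.2); st("open")
bot.movel([.543,.05,.36],v=.3)
c=cal("wrist");np.savez("w.npz",K=c[0],R=c[1],t=c[2])
for n in("scene","side","wrist"): cv2.imwrite(f"pics/{n}4.png",optics.capture(n)[:,:,::-1])
st("end")
z=lambda i,w,h:cv2.resize(i,(w,h),interpolation=cv2.INTER_CUBIC)
A,B,C=[cv2.imread(f"pics/{n}4.png") for n in("scene","side","wrist")]
cv2.imwrite("pics/c5.png",np.vstack([np.hstack([z(A[95:225,260:360],231,300),z(B[85:215,195:315],277,300)]),z(C[100:250,180:434],508,300)]))
print([proj(c,X) for X in([.543,.09,.275],[.541,.092,.243])])
E
```

```text
lower [0.5433 0.09   0.2817] [-0.8751  0.4864 -1.839 ] 0.0132 18.75
lower [0.5433 0.0899 0.279 ] [-0.0559 -0.3243 -1.5327] 0.0133 19.0
lower [0.5436 0.0896 0.277 ] [-1.7249 -2.2376  4.7256] 0.0131 19.25
open [0.5432 0.09   0.2759] [0.7631 0.3466 0.1447] 0.05 19.89
end [0.5425 0.0503 0.3587] [-0.1983 -0.281   0.1403] 0.0503 20.5
[array([294.0464, 174.2818]), array([290.5387, 163.8434])]
```

```bash
python3 - <<'E'
from h import *
w=np.load("w.npz");W=(w["K"],w["R"],w["t"])
i=cv2.imread("pics/wrist4.png").min(2)
for r in range(160,240,8): print(r,i[r,270:318:3].tolist())
for n,cx,cy in(("scene",291,138),("side",253,140)):
    b=(cv2.imread(f"pics/{n}4.png").min(2)>185).astype(np.uint8); b0=(cv2.imread(f"pics/{n}0.png").min(2)>185).astype(np.uint8)
    for q in(b0,b):
        k=cv2.connectedComponentsWithStats(q[cy-20:cy+20,cx-25:cx+25]); print(n,[(s[4],np.round(m+[cx-25,cy-20],1).tolist()) for s,m in zip(k[2][1:],k[3][1:]) if 15<s[4]<400])
E
```

```text
160 [110, 119, 166, 173, 107, 105, 107, 105, 104, 100, 100, 100, 105, 102, 96, 101]
168 [155, 162, 184, 218, 158, 109, 109, 104, 109, 111, 117, 186, 213, 122, 96, 96]
176 [227, 227, 227, 234, 227, 216, 219, 219, 216, 217, 218, 215, 220, 121, 206, 114]
184 [232, 233, 230, 232, 227, 219, 219, 219, 216, 217, 219, 214, 222, 163, 85, 188]
192 [233, 233, 233, 233, 225, 220, 219, 219, 217, 217, 218, 217, 207, 100, 92, 153]
200 [233, 233, 231, 228, 222, 218, 222, 220, 217, 217, 220, 211, 104, 96, 98, 205]
208 [75, 91, 111, 122, 118, 206, 220, 216, 211, 214, 219, 206, 88, 80, 138, 158]
216 [92, 99, 98, 99, 110, 211, 215, 213, 209, 210, 213, 198, 104, 101, 99, 99]
224 [125, 138, 168, 188, 178, 188, 185, 187, 184, 185, 187, 166, 109, 111, 109, 117]
232 [131, 130, 128, 125, 144, 187, 183, 185, 183, 182, 187, 103, 18, 26, 28, 24]
scene [(np.int32(42), [308.9, 122.2]), (np.int32(51), [290.9, 140.2])]
scene [(np.int32(45), [308.8, 122.1]), (np.int32(50), [291.8, 140.5])]
side [(np.int32(74), [252.6, 138.3])]
side [(np.int32(19), [237.7, 129.9]), (np.int32(59), [253.1, 138.0])]
```

The hook is back within 1 px of its original place. I regrip, lift 55 mm, go out along −x past the tip, then up and over.

```bash
python3 - <<'E'
from h import *
y0=np.radians(12.6); y=np.radians(16.5); p=np.array([.543,.0915])
t=np.array([.4626,-.2825])+loc(0,.042,y)
bot.movel([*p,.34],v=.3,ori=quat(y0+np.pi/2)); bot.movel([*p,.244],v=.15); st("down")
bot.grip(0,110); st("grip")
if .012<bot.state()["gripper_width"]<.02:
    bot.movel([*p,.300],v=.1); st("up")
    q=p+loc(-.11,0,y0); bot.movel([*q,.302],v=.15); st("out")
    if bot.state()["gripper_width"]>.01:
        bot.movel([*q,.35],v=.15); bot.movel([*t,.35],v=.25,ori=quat(y+np.pi/2)); bot.movel([*t,.22],v=.15); bot.hold(.2); st("over")
        for n in("scene","side"): cv2.imwrite(f"pics/{n}5.png",optics.capture(n)[:,:,::-1])
E
```

```text
down [0.5435 0.0912 0.245 ] [-0.2222  0.044   0.2338] 0.0497 21.59
grip [0.5433 0.0914 0.2451] [-2.6553 -0.2658  6.081 ] 0.014 22.02
up [0.5428 0.0915 0.2992] [ 0.3787 -0.2055 -3.3034] 0.0136 22.73
out [0.4364 0.0675 0.302 ] [ 0.9054 -0.0028 -2.5001] 0.0139 23.61
over [ 0.4511 -0.2426  0.2209] [-0.0355 -0.5744 -2.6108] 0.0138 26.68
```

Still held (2.6 N). I use the last view to check it over the pan before lowering.

```bash
python3 - <<'E'
import cv2,numpy as np
z=lambda i:cv2.resize(i,(400,400),interpolation=cv2.INTER_CUBIC)
A,B=[cv2.imread(f"pics/{n}5.png") for n in("scene","side")]
cv2.imwrite("pics/c6.png",np.hstack([z(A[100:340,100:340]),z(B[100:420,130:450])]))
E
```

```text
(no output)
```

View pics/c6.png

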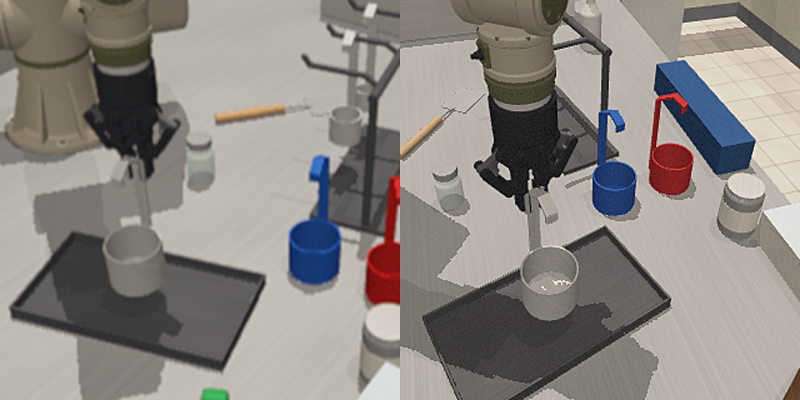

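The cup, at scene-crop (135,258), hangs upright about 45 mm above the pan floor. The peg at the front is empty and the other dippers are hanging. I lower it until it touches.

```bash
python3 - <<'E'
from h import *
x,y=.4507,-.2422
bot.movel([x,y,.182],v=.08)
for z in np.arange(.179,.160,-.0015):
    bot.movel([x,y,z],v=.03); s=bot.state()
    if s["force"][2]>1.0: break
st("touch"); print(s["ft_torque"])
for n in("scene","side"): cv2.imwrite(f"pics/{n}6.png",optics.capture(n)[:,:,::-1])
D,S=cal("side"),cal("scene")
# strip lean: bright rows of strip in both views
print([proj(S,[x,y,.14]),proj(D,[x,y,.14])])
E
```

```text
touch [ 0.451  -0.242   0.1744] [-1.1139  2.4619  8.1208] 0.0141 28.66
[0.6663 0.4862 0.007 ]
[array([187.0249, 226.4417]), array([236.4976, 291.2032])]
```

```bash
python3 - <<'E'
from h import *
bot.grip(.05); bot.hold(.3); st("open")
bot.movel([.4507,-.2422,.30],v=.15); bot.movel([.40,-.10,.38],v=.25); bot.hold(.3); st("away")
S,D=cal("scene"),cal("side")
for n,c,box in(("scene",S,(150,130,260,290)),("side",D,(180,180,320,390))):
    im=optics.capture(n)[:,:,::-1].copy(); cv2.imwrite(f"pics/{n}7.png",im)
    x0,y0,x1,y1=box; g=im[y0:y1,x0:x1].min(2); k=cv2.connectedComponentsWithStats((g>150).astype(np.uint8))
    y=np.radians(16.5); ctr=np.array([.4626,-.2825]); stp=ctr+loc(0,.042,y)
    print(n,"expect ridge",proj(c,[*(stp+loc(0,-.02,y)),.204]),"rim",proj(c,[*ctr,.069]),"strip.14",proj(c,[*stp,.14]))
    print([(int(s[4]),s[:4].tolist(),(m+[x0,y0]).round(0).tolist()) for s,m in zip(k[2][1:],k[3][1:]) if 15<s[4]<2500])
    for X in([*stp,.16],[*stp,.14],[*stp,.12],[*stp,.10]):
        u,v=proj(c,X).round().astype(int); print((u,v),im[v,u-14:u+15:2].min(1).tolist())
E
```

```text
open [ 0.4507 -0.2422  0.1729] [-0.0599  1.3642  0.4717] 0.0499 29.49
away [ 0.4001 -0.1007  0.3792] [-0.4142  0.4959 -0.0883] 0.0498 31.62
scene expect ridge [179.855  209.3614] rim [182.2094 260.6532] strip.14 [187.0071 226.4439]
[(31, [29, 86, 5, 12], [181.0, 221.0]), (89, [101, 141, 9, 19], [257.0, 283.0])]
(np.int64(186), np.int64(220)) [155, 153, 158, 126, 169, 165, 115, 113, 111, 156, 169, 170, 178, 179, 178]
(np.int64(187), np.int64(226)) [117, 118, 111, 108, 120, 166, 112, 113, 112, 163, 168, 167, 167, 171, 174]
(np.int64(188), np.int64(233)) [114, 115, 115, 115, 115, 114, 113, 114, 113, 173, 175, 174, 176, 175, 170]
(np.int64(189), np.int64(240)) [121, 118, 119, 121, 121, 119, 113, 112, 112, 170, 174, 176, 176, 175, 177]
side expect ridge [239.9657 272.912 ] rim [250.1037 333.1842] strip.14 [236.4848 291.2195]
[(275, [87, 0, 24, 22], [281.0, 187.0]), (955, [116, 0, 24, 60], [310.0, 205.0]), (19, [138, 64, 2, 14], [319.0, 251.0]), (22, [56, 166, 15, 5], [243.0, 349.0]), (500, [101, 185, 39, 25], [306.0, 381.0])]
(np.int64(236), np.int64(283)) [168, 173, 167, 171, 172, 118, 109, 112, 115, 129, 169, 162, 161, 155, 159]
(np.int64(236), np.int64(291)) [168, 168, 169, 167, 174, 106, 116, 113, 110, 108, 178, 138, 137, 116, 115]
(np.int64(237), np.int64(299)) [168, 166, 167, 168, 171, 91, 108, 109, 113, 111, 172, 174, 175, 172, 179]
(np.int64(238), np.int64(306)) [171, 169, 166, 170, 176, 102, 106, 112, 111, 81, 51, 46, 49, 43, 46]
```

```bash
python3 - <<'E'
from h import *
for n in(0,7):
    q=(cv2.imread(f"pics/scene{n}.png").min(2)>185).astype(np.uint8)[95:135,295:335]
    k=cv2.connectedComponentsWithStats(q); print([(int(s[4]),(m+[295,95]).round(1).tolist()) for s,m in zip(k[2][1:],k[3][1:]) if 15<s[4]<400])
    i=cv2.imread(f"pics/scene{n}.png"); print(i[160:190:6,300:325:5].min(2).tolist())
bot.hold(.5); print(ticket.job_done())
E
```

```text
[(35, [321.7, 106.0]), (42, [308.9, 122.2])]
[[167, 171, 111, 109, 98], [109, 118, 117, 139, 115], [118, 126, 128, 120, 145], [122, 113, 118, 100, 60], [104, 159, 114, 91, 47]]
[(35, [321.7, 106.0]), (44, [308.8, 122.2])]
[[170, 171, 112, 109, 97], [111, 117, 116, 156, 115], [122, 128, 127, 121, 144], [107, 115, 117, 101, 60], [105, 116, 114, 93, 46]]
the job is handed in; nothing more can be done
None
```

The largest dipper stands upright in the pan, released, both smaller dippers still hang on their pegs, and I handed the job in at about 32 s; on the first lift its cup caught under its own peg and it dropped back onto the peg, so I regripped it and took it out past the peg tip.

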